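# Prime the carburettor and hold the starter key over

## Task

Start the engine from its yellow control console: push the green throttle lever all the way forward to its stop and let it spring back to idle, so the carburettor gets its shot of fuel. Then take the red-headed key from the wooden key block, work it fully home in the start switch (its pins are sticky, so wiggle it if it jams), turn it a quarter turn clockwise to start, and finish still gripping the key, holding it over against its spring. Leave the black key and the small parts on the bench where they are.

Things in the scene. Friction and masses are not known exactly. Their poses are not given: they have to be found in the camera images.
- console: yellow steel engine control console with a black top panel, fixed, 160 (x) x 240 (y) x 115 mm high (all sizes here in mm); origin: centre of its underside on the bench, -x side towards the robot. On the panel: start switch at x 0, y +55; throttle slot at x 0, y -60; else nothing over 5 high. Switch plug and throttle lever are sprung. Place and yaw vary.
- switch_face (a point): centre of the switch's brass plug face, level with the panel, in a steel ring 32 wide inside, 2 proud. Turns with the plug: x along the keyway, z up. Keyway: 12 (x) x 5.2, 34 deep, mouth funnels from 18 x 10.4 in the top 3. Sticky pins 11 and 19 down jam a straight push (10 to 30 N); twisting the key 0.1 rad to and fro frees it (5 N). Goes in either way round; home, its collar sits on this face.
- start_switch (a joint): plug angle, rad: 0 = off (keyway 45 deg anticlockwise from the console's x axis, seen from above); grows clockwise seen from above; stop at 1.57 = start. A spring returns it to 0 (0.03 N m at 0, 0.14 N m at the stop). The blade has play in the keyway, so the key turns 0.15 to 0.25 rad more than the plug.
- throttle (a joint): throttle lever angle, rad: 0 = idle, where its spring holds it leaning 25 deg from upright to the console's -x side; it swings forward in the console's x-z plane, towards +x, to its stop at 0.88, leaning 25 deg to +x. Spring torque 0.08 N m at idle, 0.27 N m at the stop (about 5 N at the grip).
- throttle_knob (a point): middle of the lever's green plastic grip, 14 (along the swing) x 22 (across) x 40 long; thin steel stem below. The pivot is 62 from here along the lever, 12 below the panel: this point lies at console x -26 at idle, +26 at the stop, 44 above the panel. Push it from its -x side, high on the grip, e.g. with shut fingertips.
- red_key_mid (a point): red key, upright in either block slot, collar on the block. Plastic bow 32 wide (x) x 9 thick (y) x 34 tall (10 to 44 above the collar's underside), collar 22 x 13 x 4; steel blade 10 (x) x 3.6, 28 long below the collar, last 5 tapered. This point: on the mid-line, 26 above the collar's underside, in the bow; pinch across the 9. z from blade to bow.
- black_key_mid (a point): black key, to be left alone, standing in the block's other slot; same shape and same point (in its bow, 26 above the collar's underside) as the red key's.
- key_block: dark wooden block, fixed, 160 (x) x 52 (y) x 45 high, origin at the centre of its underside; slots for the keys at x = -40 and +40, 12 along x and 5.4 wide, 34 deep.
- insulator: bystander: white ribbed ceramic plug insulator standing on end, 22 across x 58 high; origin at its foot.
- jet_holder: bystander: brass jet holder standing on end, 19 across x 42 high; origin at its foot.
- thread_chaser: bystander: pitted steel spark plug thread chaser lying on the bench, 82 long (x), 16 thick; origin under its middle.
There are look-alikes about, which are no part of the job. What is meant by the part that bears red_key_mid is not blue, and is the larger of those in its own colour.

How it is judged:
On the way, in this order (a step that is already met when the one before it is completed fails the run):
1. the throttle lever is pushed to its stop (value of joint throttle above 0.82 rad), for 0.1 s.
2. the throttle lever is let go and back at idle (value of joint throttle below 0.08 rad and contact force between the fingers and throttle below 0.1 N), for 0.2 s.
3. the red key is fully home in the start switch, before that is turned over (z of red_key_mid in the frame of switch_face below 0.029 m and horizontal distance between red_key_mid and switch_face below 0.006 m and angle between the x axis of red_key_mid and the x axis of switch_face, either way round below 0.45 rad and angle between red_key_mid's own z axis and vertical below 0.17 rad and value of joint start_switch below 0.6 rad), for 0.1 s.
4. the switch is turned to start with the key (z of red_key_mid in the frame of switch_face below 0.029 m and horizontal distance between red_key_mid and switch_face below 0.006 m and angle between the x axis of red_key_mid and the x axis of switch_face, either way round below 0.45 rad and angle between red_key_mid's own z axis and vertical below 0.17 rad and value of joint start_switch above 1.25 rad), for 0.2 s.
At the end, for the whole second after the job is handed in: the red key stands in the start switch, home to within 3 mm, upright to within 10 deg, is gripped by the fingers (more than 2 N) and holds the plug within about 18 deg of its stop (over 1.25 rad) through the last second, with the throttle lever back at idle (under 0.08 rad) (all of step 4 and contact force between the fingers and red_key above 2 N and value of joint throttle below 0.08 rad); the arm keeps its last pose, push and grip.
It fails at once if the black key is taken or shifted by more than 15 mm (distance of black_key_mid from where it was at the start of the episode above 0.015 m).
It fails at once if the ceramic insulator is shifted by more than 20 mm or knocked over (distance of insulator from where it was at the start of the episode above 0.02 m or angle between insulator's own z axis and vertical above 0.6 rad).
It fails at once if the jet holder is shifted by more than 20 mm or knocked over (distance of jet_holder from where it was at the start of the episode above 0.02 m or angle between jet_holder's own z axis and vertical above 0.6 rad).
It fails at once if the thread chaser is shifted by more than 20 mm (distance of thread_chaser from where it was at the start of the episode above 0.02 m).
It also fails if it takes over 72 s, if anything falls off the work surface, if the arm or the gripper's body presses on something with over 40 N, if the wrist force passes 120 N, or if a joint passes its speed limit or range.

## Robot

A 6-joint arm with a two-finger parallel gripper is mounted at the origin on the work surface. World frame = base frame: x ahead of the robot, y to its left, z up, the work surface at z = 0. Lengths are in m, angles in rad, forces in N, time in s.
With the tool pointing down it reaches from about 0.35 to 0.725 m from the base axis. Payload 4.3 kg.
Tool frame: the origin (TCP) lies midway between the tips of the shut fingers; the grasp point (between the pads) lies 19 mm behind it (robot.tcp_to_grasp is the distance from the TCP to the grasp point, in m); z points along the fingers, y is the direction in which the jaws open and shut (so a half turn about z gives the same grasp; the last joint's range is limited). The gripper opens to 85 mm and grips with 20 to 120 N. Pads are 22 mm wide; open, the fingers measure 114 mm over their backs; the gripper's body (76 mm by 85 mm) begins 54 mm behind the grasp point. The pads swing forward as they close: fully open they stand 13 mm farther back than shut.
Start: joints at [-1.357, 0.377, 0.081, 1.274, 0, 1.46], TCP at [0.183, -0.545, 0.231] pointing down, gripper open.
Joint ranges: [-2.72, 2.72], [-0.84, 1.66], [-1.02, 1.22], [-1.77, 2.12], [-1.37, 1.28], [-3.14, 3.14]. Speed limits (rad/s): [2.57, 2.57, 3.14, 3.14, 3.14, 3.14].

## Interface

Orientations are given as a rotation vector (axis times angle).
In Python, from station import robot gives the robot as it stands. The module is installed in compiled form; this text tells all that it offers.
- The arm moves only by the tool drive_tool, never from a script. Its argument "motion" is a list of rows, each a list of 6 numbers: the shift along the tool's x, y, z in mm, then the turn, a rotation vector about the tool's x, y, z in degrees. In form: [[x, y, z, rx, ry, rz], ...]. A call has 1 to 8 rows; each row is the pose to reach, as a shift and turn from the pose commanded when the call began, along the tool's axes at that moment; what a row does not reach only later rows make up. A row lasts 1/8 s, in which the tool goes at most 62.5 mm and 10.7 degrees, less where a joint would pass 70% of its speed; a pose out of reach is approached as far as the arm can. A call with a gripper value outside its range is refused whole. "gripper" is the opening, from 0 (shut) to 1 (fully open), set as the call begins (left out, the last holds). The fingers move at their own pace and stop on an object; "grip_force" is the grip in N (left out, the last holds). Time passes only in rows, so rows that repeat a pose let the fingers close. It gives the time, the measured TCP pose, the force and the opening at its end, in the units of the state.
- robot.get_state(): the state, without advancing time (a new reading comes with each control period).
- robot.read_camera(name): name is "scene" or "side" or "wrist"; returns a dict with "img" (480x640x3 uint8, blue, green, red), "mtx" (3x3 intrinsics, pixels), "dist" ([k1, k2, p1, p2, k3] as OpenCV has them; the pictures are not rectified), "rvec" (rotation vector, rad) and "tvec" (3), from world to camera coordinates, as OpenCV has them. Camera axes: x right, y down, z forward; pixel columns grow to the right and rows downward; lengths in m; the calibration is good to about 2 mm. A picture is of the moment at which its call begins. There is no depth.
- robot.hand_in(): hands the job in, once; it reports no verdict.
The state is a dict: "clock": time; "q": joint angles; "joint_vel": joint speeds; "effort": joint torques, N m; "tcp_pos": TCP position; "tcp_rot": TCP orientation; "ft_force": force on the tool from outside, world axes, zero at the start; "torque": the same for the moment, N m; "gripper_width": opening from 0.0 (shut) to 1.0 (fully open).
Only numpy, scipy, OpenCV 4.12 (cv2) and the standard library are available. Lean on these libraries where they do the work, as an engineer would, in place of code of your own. Each camera call takes 0.05 s, during which the arm holds its last target. There are 200 camera calls.

## Working session

There is one attempt and no reset: what is moved stays moved. The work goes in short steps, Python scripts to look and compute and a tool call to move; the robot and the scene stay as the last step left them, time stands still between calls to the robot, and variables do not carry over. Pictures are saved under pics/ and viewed, about 8 in all and at most 12, crops included, and the job is handed in when it is done.

Besides the shell and the picture viewer there is one more tool, called after ">>>" as name(argument=value, ...) on one line, values as JSON. drive_tool: Moves the arm, as the interface text tells. Its arguments: {"type":"object","properties":{"motion":{"type":"array"},"gripper":{"type":"number"},"grip_force":{"type":"number"}},"required":["motion"]}

```bash
mkdir -p pics; python3 - <<'E'
from station import robot
import cv2,numpy as np
s=robot.get_state();print({k:np.round(v,3).tolist() for k,v in s.items()}, robot.tcp_to_grasp)
for n in("scene","side"):
    c=robot.read_camera(n);cv2.imwrite(f"pics/{n}0.png",c["img"])
    R=cv2.Rodrigues(np.array(c["rvec"]))[0];print(n,(-R.T@np.array(c["tvec"]).ravel()).round(3),R[2].round(2),np.array(c["mtx"]).round(1).tolist(),c["dist"])
E
```

```text
{'clock': 0.0, 'q': [-1.357, 0.378, 0.08, 1.274, -0.0, 1.46], 'joint_vel': [0.0, -0.001, 0.0, -0.001, 0.001, 0.001], 'effort': [0.001, -46.36, 26.988, 0.021, -0.0, -0.0], 'tcp_pos': [0.183, -0.544, 0.23], 'tcp_rot': [-3.099, -0.506, 0.0], 'ft_force': [-0.982, -0.52, 0.367], 'torque': [0.021, 0.015, 0.004], 'gripper_width': 0.997} 0.0187
scene [ 1.05  -0.327  0.931] [-0.5   0.34 -0.8 ] [[544.8, 0.0, 324.1], [0.0, 544.8, 237.7], [0.0, 0.0, 1.0]] [-0.08397629  0.          0.          0.          0.        ]
side [0.33  0.854 0.604] [ 0.22 -0.84 -0.49] [[527.7, 0.0, 312.4], [0.0, 527.7, 239.5], [0.0, 0.0, 1.0]] [0.05338279 0.         0.         0.         0.        ]
```

View pics/scene0.png

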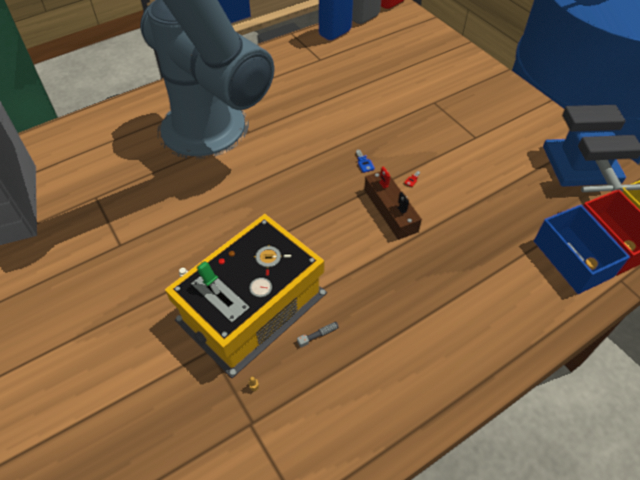

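View pics/side0.png

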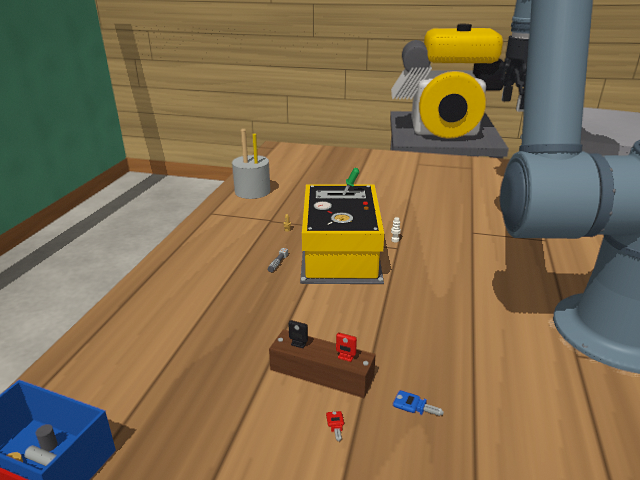

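The scene view shows the console with the green lever at (206,273), the switch at (268,257), the red key in the block at (385,177) and the black key at (403,203). In the side view these are at lever (351,180), switch (342,218), red (346,346) and black (298,333). The small red key and the blue key lying on the bench are the look-alikes.

```bash
cat > h.py <<'E'
import cv2,numpy as np
from station import robot
from scipy.spatial.transform import Rotation as Ro
def cam(n):
    c=robot.read_camera(n);c["R"]=cv2.Rodrigues(np.array(c["rvec"],float))[0];c["C"]=-c["R"].T@np.array(c["tvec"],float).ravel();return c
def ray(c,uv):
    p=cv2.undistortPoints(np.array([[uv]],float),np.array(c["mtx"]),np.array(c["dist"]))[0,0]
    d=c["R"].T@np.array([*p,1]);return d/np.linalg.norm(d)
def onz(c,uv,z):
    d=ray(c,uv);return c["C"]+d*(z-c["C"][2])/d[2]
def tri(obs):
    A=np.zeros((3,3));b=np.zeros(3)
    for c,uv in obs:
        d=ray(c,uv);P=np.eye(3)-np.outer(d,d);A+=P;b+=P@c["C"]
    x=np.linalg.solve(A,b);return x,max(np.linalg.norm(np.cross(x-c["C"],ray(c,uv))) for c,uv in obs)
def mask(img,col):
    h=cv2.cvtColor(img,cv2.COLOR_BGR2HSV)
    if col=="red":return cv2.inRange(h,(0,150,70),(6,255,255))|cv2.inRange(h,(174,150,70),(180,255,255))
    if col=="green":return cv2.inRange(h,(50,150,50),(75,255,255))
    if col=="yellow":return cv2.inRange(h,(20,180,100),(30,255,255))
def blobs(m,amin=20):
    n,l,s,c=cv2.connectedComponentsWithStats(m)
    return [(c[i].round(1).tolist(),s[i].tolist()) for i in range(1,n) if s[i,4]>=amin]
def proj(c,P):
    return cv2.projectPoints(np.array(P,float).reshape(-1,1,3),np.array(c["rvec"],float),np.array(c["tvec"],float),np.array(c["mtx"]),np.array(c["dist"]))[0][:,0]
E
python3 - <<'E'
from h import *
a,b=cam("scene"),cam("side")
for c,n in((a,"scene"),(b,"side")):
    for k in("red","green"):print(n,k,blobs(mask(c["img"],k)))
for nm,u,v in(("switch",(268,257),(342,218)),("red",(385,177),(346,346)),("black",(403,203),(298,333)),("grip",(206,273),(351,180)),
  ):
    print(nm,*tri([(a,u),(b,v)]))
# panel top corners in scene: left, top, right, bottom
for uv in((167,290),(265,216),(324,263),(231,343)):print("corner",onz(a,uv,.115).round(3))
for uv in((307,185),(378,185),(384,233),(303,233)):print("cornerside",onz(b,uv,.115).round(3))
print("ins",onz(b,(396,242),0),"jet",onz(a,(254,389),0),"chaser",onz(a,(300,344),0),onz(a,(337,327),0))
print("blk",[onz(a,p,.045).round(3).tolist() for p in((365,187),(381,172),(420,218),(400,237))])
w=cam("wrist");print(w["C"],w["R"],w["mtx"])
E
```

```text
scene red [([389.6, 3.0], [381, 0, 23, 9, 139]), ([384.6, 178.0], [379, 167, 11, 22, 147]), ([411.0, 180.4], [404, 175, 13, 12, 89]), ([618.6, 221.5], [584, 190, 56, 85, 2188]), ([221.1, 260.7], [218, 258, 7, 7, 37]), ([267.2, 272.0], [266, 269, 4, 7, 23])]
scene green [([206.7, 273.1], [198, 263, 20, 23, 251])]
side red [([345.7, 346.4], [336, 333, 21, 29, 420]), ([334.8, 420.4], [326, 411, 18, 21, 232]), ([9.1, 475.4], [0, 468, 28, 12, 179])]
side green [([352.4, 176.8], [346, 168, 13, 19, 121])]
switch [ 0.51951162 -0.0929242   0.11556658] 0.0012759070216532258
red [0.44320959 0.23876339 0.06960701] 0.0012880117211702686
black [0.52278609 0.22583136 0.06877861] 0.0011551139535892728
grip [ 0.52069317 -0.20855034  0.15421609] 0.0028363397094284953
corner [ 0.486 -0.277  0.115]
corner [ 0.433 -0.049  0.115]
corner [ 0.587 -0.014  0.115]
corner [ 0.637 -0.23   0.115]
cornerside [ 0.633 -0.243  0.115]
cornerside [ 0.472 -0.282  0.115]
cornerside [ 0.427 -0.052  0.115]
cornerside [ 0.579 -0.014  0.115]
ins [ 0.41644752 -0.22762625  0.        ] jet [ 6.81630069e-01 -2.23519768e-01 -1.11022302e-16] chaser [ 0.65118024 -0.10816528  0.        ] [ 0.65937264 -0.03008168  0.        ]
blk [[0.428, 0.2, 0.045], [0.41, 0.257, 0.045], [0.562, 0.246, 0.045], [0.578, 0.179, 0.045]]
[ 0.26299471 -0.51737196  0.37353033] [[ 0.31962734 -0.94754281 -0.00099069]
 [-0.89522394 -0.3023213   0.32737736]
 [-0.31050357 -0.10375187 -0.94489316]] [[416.6230172    0.         315.42529321]
 [  0.         416.6230172  242.39226536]
 [  0.           0.           1.        ]]
```

```bash
cat >> h.py <<'E'
def yawx(R):return np.arctan2(R[1,0],R[0,0])
def plan(p,yaw=None,s=None):
    "shift (mm) and turn (deg) in tool axes from measured pose to TCP p, tool down with tool-x at yaw (or nearest half turn)"
    s=s or robot.get_state();R=Ro.from_rotvec(s["tcp_rot"]).as_matrix();d=R.T@(np.array(p)-s["tcp_pos"])*1000
    y0=yawx(R);yaw=y0 if yaw is None else yaw
    T=np.array([[np.cos(yaw),np.sin(yaw),0],[np.sin(yaw),-np.cos(yaw),0],[0,0,-1.]])
    print("shift",d.round(1),"turn",np.degrees(Ro.from_matrix(R.T@T).as_rotvec()).round(1),"yaw0 %.1f q6 %.2f q1 %.2f"%(np.degrees(y0),s["q"][5],s["q"][0]))
E
python3 - <<'E'
from h import *
plan((.479,-.22,.25),.21); plan((.479,-.22,.25),.21+np.pi)
plan((.479,-.22,.25),.21+np.pi/2); plan((.479,-.22,.25),.21-np.pi/2)
w=cam("wrist");R=Ro.from_rotvec(robot.get_state()["tcp_rot"]).as_matrix()
print(R.T@(w["C"]-robot.get_state()["tcp_pos"]),R.T@w["R"][2], R.T@w["R"][0])
E
```

```text
shift [ 384.1 -213.8  -18.9] turn [-0.1 -0.   6.5] yaw0 18.5 q6 1.46 q1 -1.36
shift [ 384.1 -213.8  -18.9] turn [ 0.000e+00 -1.000e-01 -1.735e+02] yaw0 18.5 q6 1.46 q1 -1.36
shift [ 384.1 -213.8  -18.9] turn [ -0.   -0.  -83.5] yaw0 18.5 q6 1.46 q1 -1.36
shift [ 384.1 -213.8  -18.9] turn [-0.   0.  96.5] yaw0 18.5 q6 1.46 q1 -1.36
[ 0.08468329 -0.00067925 -0.14269948] [-3.27497296e-01  5.03685838e-04  9.44851982e-01] [ 1.52674665e-03  9.99998835e-01 -3.89463450e-06]
```

>>> drive_tool(motion=[[48,-27,-5,0,0,-10],[96,-54,-10,0,0,-20],[144,-80,-19,0,0,-30],[192,-107,-19,0,0,-40],[240,-134,-19,0,0,-50],[288,-160,-19,0,0,-60],[336,-187,-19,0,0,-70],[384,-214,-19,0,0,-80]], gripper=0)

```text
clock: 1.3
tcp_pos: [0.48, -0.2187, 0.2504]
tcp_rot: [2.042, 2.386, -0.0]
ft_force: [0.3, 0.7, -0.5]
gripper_width: -0.001
```

>>> drive_tool(motion=[[0,0,0,0,0,-10],[0,0,0,0,0,-20],[0,0,0,0,0,-30],[0,0,0,0,0,-40],[0,0,0,0,0,-50],[0,0,0,0,0,-60],[0,0,0,0,0,-70],[0,0,0,0,0,-80]])

```text
clock: 2.3
tcp_pos: [0.4789, -0.2201, 0.2502]
tcp_rot: [-0.031, -3.141, 0.0]
ft_force: [0.6, 0.4, 0.2]
gripper_width: 0.006
```

>>> drive_tool(motion=[[0,0,0,0,0,-10],[0,0,0,0,0,-13.5],[0,0,0,0,0,-13.5]])

```text
clock: 2.68
tcp_pos: [0.4789, -0.2201, 0.2503]
tcp_rot: [0.329, -3.124, -0.0]
ft_force: [-0.2, 0.1, 0.3]
gripper_width: -0.0
```

```bash
python3 - <<'E'
from h import *
plan((.479,-.22,.25),.21+np.pi)
c=cam("wrist");cv2.imwrite("pics/w1.png",c["img"])
print(proj(c,[(.5195,-.093,.115),(.52,-.21,.158)]))
E
```

```text
shift [-0.1  0.   0.3] turn [ 0. -0. -0.] yaw0 -168.0 q6 -0.76 q1 -0.55
[[467.029007   310.28535187]
 [316.22805944 309.96110668]]
```

View pics/w1.png

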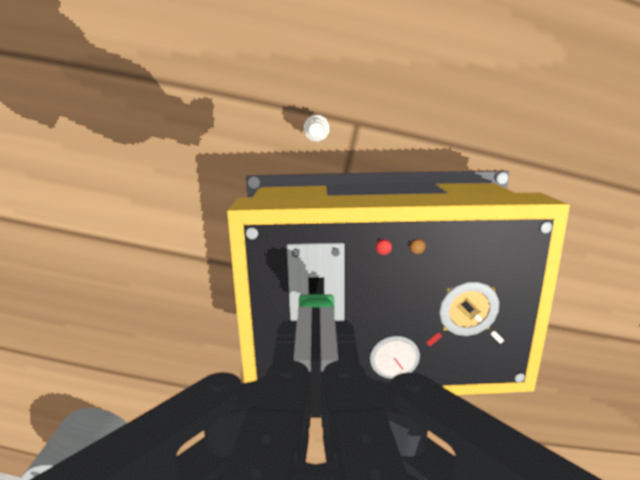

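The wrist view shows the lever grip at (316,300), the plug face at (469,308) with its keyway, and the console's front corners at (230,210) and (568,203). The insulator is at (316,128).

```bash
cat > m.py <<'E'
from h import *
c=cam("wrist")
# black panel outline inside yellow frame -> corners ; brass plug by colour
h=cv2.cvtColor(c["img"],cv2.COLOR_BGR2HSV)
m=cv2.inRange(h,(15,90,120),(26,200,255));m[:270]=0;m[345:]=0;m[:,:430]=0;m[:,505:]=0
cc=max(cv2.findContours(m,0,2)[0],key=cv2.contourArea);e=cv2.fitEllipse(cv2.convexHull(cc));print("plug",e,onz(c,e[0],.115))
f=[onz(c,u,.115) for u in((252,234),(546,228),(520,378))];print(np.round(f,4))
d=f[1]-f[0];print("yaw",np.arctan2(-d[0],d[1]),np.linalg.norm(d))
d=f[2]-f[1];print("yaw",np.arctan2(d[1],d[0]),np.linalg.norm(d))
print(onz(c,(230,210),.115),onz(c,(568,203),.115),onz(c,(535,390),.115))
print("ins",onz(c,(316,128),.058))
s=cam("scene")
print("switch tri",tri([(s,(268,257)),(c,e[0])]))
cr=cv2.resize(c["img"][270:345,420:520],None,fx=6,fy=6,interpolation=2);cv2.imwrite("pics/w1c.png",cr)
E
python3 m.py
```

```text
plug ((469.1874694824219, 308.864990234375), (33.47781753540039, 40.76365280151367), 62.94875717163086) [ 0.51806877 -0.09178169  0.115     ]
[[ 0.4936 -0.2618  0.115 ]
 [ 0.4451 -0.0577  0.115 ]
 [ 0.5706 -0.0275  0.115 ]]
yaw 0.23316937701897564 0.20977073497787255
yaw 0.23584335215300403 0.1290320176654597
[ 0.47955571 -0.27952228  0.115     ] [ 0.42424631 -0.04870909  0.115     ] [ 0.57977594 -0.00962308  0.115     ]
ins [ 0.41700465 -0.2321578   0.058     ]
switch tri (array([ 0.51897789, -0.09130132,  0.11295311]), np.float64(0.0005328554756065273))
```

View pics/w1c.png

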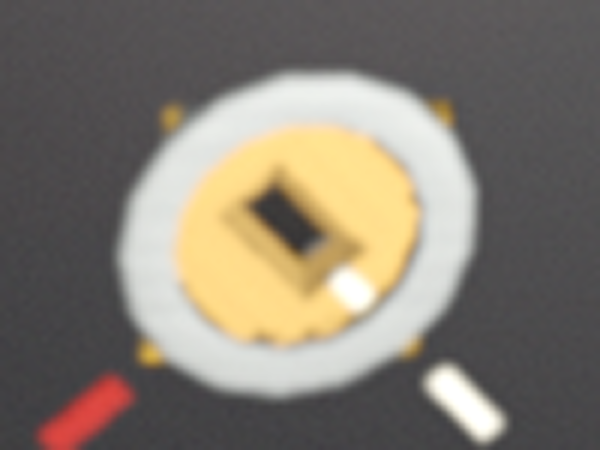

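>>> drive_tool(motion=[[0,0,40,0,0,-1.4],[0,0,80,0,0,-1.4],[0,0,93,0,0,-1.4],[-8,0,93,0,0,-1.4],[-8,0,93,0,0,-1.4]])

```text
clock: 3.45
tcp_pos: [0.4886, -0.2191, 0.159]
tcp_rot: [-0.368, 3.117, -0.003]
ft_force: [-0.2, -0.1, 0.6]
gripper_width: -0.001
```

>>> drive_tool(motion=[[-12,0,0,0,0,0],[-24,0,0,0,0,0],[-36,0,0,0,0,0],[-46,0,0,0,0,0],[-54,0,0,0,0,0],[-60,0,0,0,0,0],[-63,0,0,0,0,0],[-65,0,0,0,0,0]])

```text
clock: 4.45
tcp_pos: [0.549, -0.2031, 0.1563]
tcp_rot: [0.367, -3.117, -0.001]
ft_force: [-4.6, -0.9, -1.1]
gripper_width: -0.001
```

```bash
python3 - <<'E'
from h import *
s=robot.get_state();print(s["tcp_pos"],s["ft_force"])
ex=np.array([.973,.232]);C=np.array([.5313,-.1453]);print("console x,y",(s["tcp_pos"][:2]-C)@ex,(s["tcp_pos"][:2]-C)@[-.232,.973])
a,b=cam("scene"),cam("side");
for c,n in((a,"scene"),(b,"side")):print(n,blobs(mask(c["img"],"green")))
E
```

```text
[ 0.54895482 -0.20314387  0.15633897] [-4.58587667 -0.91574272 -1.12318709]
console x,y 0.0037583598110291646 -0.06037800395870182
scene [([224.4, 290.4], [216, 282, 17, 18, 169])]
side [([329.9, 176.4], [325, 168, 12, 18, 108])]
```

>>> drive_tool(motion=[[-3,0,0,0,0,0],[-5,0,0,0,0,0],[-5,0,0,0,0,0]])

```text
clock: 4.92
tcp_pos: [0.5522, -0.2021, 0.1564]
tcp_rot: [0.366, -3.115, -0.001]
ft_force: [-8.5, -3.4, 1.6]
gripper_width: 0.003
```

>>> drive_tool(motion=[[-2,0,0,0,0,0],[-4,0,0,0,0,0],[-4,0,0,0,0,0]])

```text
clock: 5.3
tcp_pos: [0.5528, -0.2019, 0.1562]
tcp_rot: [0.364, -3.108, 0.001]
ft_force: [-16.8, -5.9, 5.4]
gripper_width: -0.001
```

The lever is at its stop: force rose to 18 N and the tool stopped moving. Next I back off, rise, and check that the lever returned to idle.

>>> drive_tool(motion=[[20,0,0,0,0,0],[50,0,0,0,0,0],[85,0,0,0,0,0],[85,0,-40,0,0,0],[85,0,-80,0,0,0],[85,0,-80,0,0,0]])

```text
clock: 6.05
tcp_pos: [0.4794, -0.2219, 0.2414]
tcp_rot: [-0.367, 3.111, -0.006]
ft_force: [0.2, -0.6, -0.5]
gripper_width: 0.003
```

```bash
python3 - <<'E'
from h import *
a,b=cam("scene"),cam("side");
for c,n in((a,"scene"),(b,"side")):
  print(n,blobs(mask(c["img"],"green")))
r=tri([(a,(384.6,178)),(b,(345.7,346.4))])[0];print(r)
plan((.443,.239,.18),np.pi-.16)
E
```

```text
scene [([206.7, 273.1], [198, 263, 20, 23, 248])]
side [([352.4, 176.8], [346, 168, 13, 19, 121])]
[0.44382917 0.23749825 0.06767567]
shift [-73.5 455.4  57.7] turn [-0.   0.2 22.6] yaw0 -166.5 q6 -0.79 q1 -0.56
```

>>> drive_tool(motion=[[-6,40,0,0,0,2],[-13,95,0,0,0,5],[-20,155,0,0,0,8],[-27,217,0,0,0,11],[-34,279,5,0,0,14],[-41,341,15,0,0,17],[-47,403,25,0,0,20],[-52,464,38,0,0,22.6]], gripper=1)

```text
clock: 7.15
tcp_pos: [0.418, 0.2434, 0.1982]
tcp_rot: [-0.252, -3.131, -0.001]
ft_force: [0.4, -0.0, -0.3]
gripper_width: 1.001
```

>>> drive_tool(motion=[[0,0,0,0,0,0],[0,0,0,0,0,0]])

```text
clock: 7.4
tcp_pos: [0.4182, 0.2409, 0.1986]
tcp_rot: [-0.249, -3.13, 0.001]
ft_force: [0.3, 0.0, 0.4]
gripper_width: 1.001
```

```bash
python3 - <<'E'
from h import *
plan((.443,.239,.18),np.pi-.16)
c=cam("wrist");cv2.imwrite("pics/w2.png",c["img"]);print(blobs(mask(c["img"],"red")))
E
```

```text
shift [-24.8   2.1  18.6] turn [-0.1 -0.1  0.1] yaw0 170.9 q6 0.55 q1 0.39
[([418.0, 213.7], [397, 198, 43, 35, 766]), ([316.2, 261.5], [307, 236, 19, 58, 893]), ([635.8, 440.8], [630, 435, 10, 17, 104])]
```

View pics/w2.png

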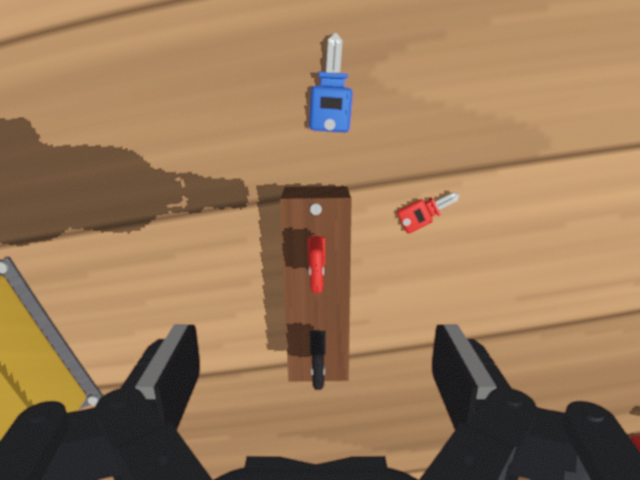

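The wrist view shows the red key upright in the block at (317,262), in line with the image column, and the black key at (318,360). The open fingers sit either side of the block.

```bash
python3 - <<'E'
from h import *
w,a,b=cam("wrist"),cam("scene"),cam("side")
print(tri([(w,(316.2,261.5)),(a,(384.6,178)),(b,(345.7,346.4))]),tri([(w,(316.2,261.5)),(b,(345.7,346.4))]))
# bow top: wrist top face ends, side view bow top centre
m=mask(w["img"],"red")
for r in(238,245,255,265,275,285,292):
    x=np.where(m[r,290:345])[0]+290;print(r,x.min(),x.max(),end='; ')
t=onz(w,(316,237),.089);u=onz(w,(317.5,264),.089);print("top ends",t,u)
x0,x1=onz(w,(316,195),.045),onz(w,(318.5,380),.045);print("block ctr-line",x0,x1,np.arctan2(*(x1-x0)[1::-1]))
g=tri([(w,(316.2,261.5)),(a,(384.6,178)),(b,(345.7,346.4))])[0]
R=Ro.from_rotvec(robot.get_state()["tcp_rot"]).as_matrix();print(R[:,2])
plan((g[0],g[1],.054),np.arctan2(*(x0-x1)[1::-1]))
E
```

```text
(array([0.44359104, 0.23753399, 0.06749013]), np.float64(0.0013554803309336677)) (array([0.44270571, 0.23760831, 0.06862992]), np.float64(3.59437472956157e-05))
238 308 326; 245 308 326; 255 308 326; 265 311 323; 275 310 324; 285 311 324; Traceback (most recent call last):
  File "<stdin>", line 7, in <module>
    return umr_minimum(a, axis, None, out, keepdims, initial, where)
ValueError: zero-size array to reduction operation minimum which has no identity
```

```bash
python3 - <<'E'
from h import *
w=cam("wrist")
t=onz(w,(317,236),.089);u=onz(w,(317,264),.089);print("top ends",t,u,np.linalg.norm(t-u))
print("near face bottom end",onz(w,(317,294),.055))
x0,x1=onz(w,(316,195),.045),onz(w,(318.5,380),.045);y=np.arctan2(*(x0-x1)[1::-1]);print("block",x0,x1,np.degrees(y))
plan((.4432,.2376,.056),y)
E
```

```text
top ends [0.41860625 0.24165714 0.089     ] [0.43768367 0.23859157 0.089     ] 0.019322158893547093
near face bottom end [0.4756895  0.23259487 0.055     ]
block [0.40178638 0.24376624 0.045     ] [0.56201569 0.22007428 0.045     ] 171.58902812241828
shift [-23.8   1.6 143.8] turn [ 0.   0.  -0.9] yaw0 170.7 q6 0.55 q1 0.39
```

```bash
python3 - <<'E'
from h import *
w=cam("wrist");m=mask(w["img"],"red")
k=[(p,*(np.where(m[p,290:345])[0][[0,-1]]+290)) for p in range(236,296) if m[p,290:345].any()];print(k)
e=np.array([np.cos(2.995),np.sin(2.995)]);c=np.array([.4423,.2378])
for X in(-16,-11,11,16):
  for z in(.045,.049,.055,.089):print(X,z,proj(w,[(*(c-e*X/1000),z)])[0].round(1),end=" ")
  print()
cv2.imwrite("pics/w2c.png",cv2.resize(w["img"][215:315,260:380],None,fx=6,fy=6,interpolation=2))
E
```

```text
[(236, np.int64(308), np.int64(326)), (237, np.int64(308), np.int64(326)), (238, np.int64(308), np.int64(326)), (239, np.int64(308), np.int64(326)), (240, np.int64(308), np.int64(326)), (241, np.int64(308), np.int64(326)), (242, np.int64(308), np.int64(326)), (243, np.int64(308), np.int64(326)), (244, np.int64(308), np.int64(326)), (245, np.int64(308), np.int64(326)), (246, np.int64(308), np.int64(326)), (247, np.int64(308), np.int64(326)), (248, np.int64(308), np.int64(326)), (249, np.int64(308), np.int64(326)), (250, np.int64(308), np.int64(326)), (251, np.int64(308), np.int64(326)), (252, np.int64(308), np.int64(326)), (253, np.int64(308), np.int64(326)), (254, np.int64(308), np.int64(326)), (255, np.int64(308), np.int64(326)), (256, np.int64(308), np.int64(326)), (257, np.int64(308), np.int64(326)), (258, np.int64(309), np.int64(326)), (259, np.int64(308), np.int64(326)), (260, np.int64(309), np.int64(326)), (261, np.int64(310), np.int64(326)), (262, np.int64(311), np.int64(325)), (263, np.int64(312), np.int64(323)), (264, np.int64(312), np.int64(322)), (265, np.int64(312), np.in
[... 614 characters left out ...]
t64(311), np.int64(324)), (283, np.int64(311), np.int64(324)), (284, np.int64(311), np.int64(324)), (285, np.int64(311), np.int64(324)), (286, np.int64(312), np.int64(324)), (287, np.int64(312), np.int64(323)), (288, np.int64(313), np.int64(323)), (289, np.int64(313), np.int64(322)), (290, np.int64(316), np.int64(319))]
-16 0.045 [316.3 227.7] -16 0.049 [316.4 229.3] -16 0.055 [316.4 231.8] -16 0.089 [316.5 247.7] 
-11 0.045 [316.4 234.1] -11 0.049 [316.4 235.7] -11 0.055 [316.5 238.3] -11 0.089 [316.6 254.9] 
11 0.045 [316.8 261.3] 11 0.049 [316.8 263.3] 11 0.055 [316.9 266.3] 11 0.089 [317.  285.7] 
16 0.045 [316.9 267.4] 16 0.049 [316.9 269.4] 16 0.055 [316.9 272.5] 16 0.089 [317.1 292.4]
```

View pics/w2c.png

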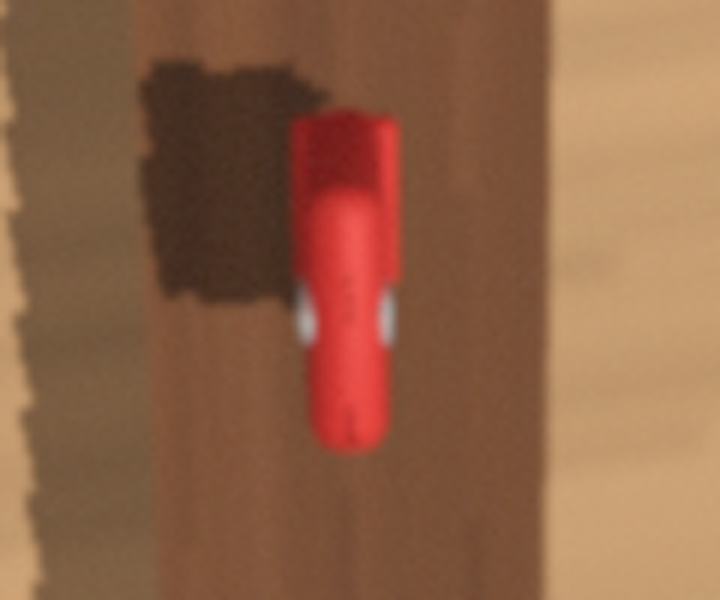

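The crop confirms the key's collar spans image rows 236–262 and the bow top ends at 291. That matches a key at (0.4423, 0.2378), yaw 171.6°.

>>> drive_tool(motion=[[-12,1,30,0,0,0.9],[-23,2,60,0,0,0.9],[-23,2,100,0,0,0.9],[-23,2,130,0,0,0.9],[-23,2,145,0,0,0.9],[-23,2,145,0,0,0.9],[-23,2,145,0,0,0.9]])

```text
clock: 8.57
tcp_pos: [0.4431, 0.2396, 0.0558]
tcp_rot: [0.275, 3.127, 0.001]
ft_force: [-0.0, 0.1, 0.7]
gripper_width: 0.998
```

>>> drive_tool(motion=[[0,0,0,0,0,0],[0,0,0,0,0,0],[0,0,0,0,0,0],[0,0,0,0,0,0],[0,0,0,0,0,0],[0,0,0,0,0,0]], gripper=0, grip_force=60)

```text
clock: 9.32
tcp_pos: [0.4419, 0.2387, 0.0546]
tcp_rot: [0.276, 3.129, -0.002]
ft_force: [-0.6, -3.8, 3.8]
gripper_width: 0.097
```

```bash
python3 - <<'E'
from h import *
plan((.4423,.2378,.055),2.995);s=robot.get_state();print(s["tcp_pos"],s["ft_force"],s["gripper_width"])
E
```

```text
shift [-0.6 -0.8 -0.4] turn [-0.1  0.  -1.7] yaw0 169.9 q6 0.55 q1 0.37
[0.44185361 0.23870607 0.05462963] [-0.59333466 -3.84690071  3.76547698] 0.09677761470267147
```

>>> drive_tool(motion=[[-0.5,-0.8,0,0,0,-1.7],[-0.5,-0.8,0,0,0,-1.7],[-0.5,-0.8,-20,0,0,-1.7],[-0.5,-0.8,-50,0,0,-1.7],[-0.5,-0.8,-90,0,0,-1.7],[-0.5,-0.8,-140,0,0,-1.7],[-0.5,-0.8,-145,0,0,-1.7]])

```text
clock: 10.2
tcp_pos: [0.445, 0.2398, 0.2032]
tcp_rot: [0.228, 3.126, 0.006]
ft_force: [-0.4, -0.4, -0.4]
gripper_width: 0.095
```

```bash
python3 - <<'E'
from h import *
s=robot.get_state();print(s["tcp_pos"],s["ft_force"],s["gripper_width"])
plan((.5185,-.0918,.185),1.019+np.pi)
E
```

```text
[0.44497952 0.23983247 0.20324166] [-0.37858339 -0.37032889 -0.43249661] 0.09508843951616094
shift [-120.7 -317.5   17.6] turn [  0.    0.5 -66.7] yaw0 171.7 q6 0.51 q1 0.37
```

>>> drive_tool(motion=[[-10,-25,0,0,0,-6],[-25,-65,0,0,0,-14],[-41,-108,0,0,0,-23],[-57,-151,0,0,0,-32],[-73,-193,0,0,0,-41],[-89,-235,5,0,0,-50],[-105,-277,10,0,0,-59],[-121,-317,17,0,0,-66.7]])

```text
clock: 11.2
tcp_pos: [0.5159, -0.094, 0.1812]
tcp_rot: [1.537, -2.739, -0.002]
ft_force: [0.4, -0.3, 0.3]
gripper_width: 0.092
```

>>> drive_tool(motion=[[0,0,0,0,0,0],[0,0,0,0,0,0],[0,0,0,0,0,0]])

```text
clock: 11.58
tcp_pos: [0.5156, -0.0916, 0.1823]
tcp_rot: [1.533, -2.742, -0.001]
ft_force: [-0.4, -0.5, -0.5]
gripper_width: 0.092
```

```bash
python3 - <<'E'
from h import *
s=robot.get_state();print(s["tcp_pos"],s["ft_force"],s["gripper_width"])
plan((.5185,-.0918,.185),1.019+np.pi)
w=cam("wrist");cv2.imwrite("pics/w3.png",w["img"])
b=cam("side");cv2.imwrite("pics/s3.png",b["img"])
print("switch",proj(w,[(.5185,-.0918,.115)]),"tip",proj(w,[(*s["tcp_pos"][:2],s["tcp_pos"][2]-.0376)]))
E
```

```text
[ 0.51564579 -0.09159525  0.18234808] [-0.42619054 -0.5028167  -0.46540529] 0.09245402367843072
shift [-1.3 -2.5 -2.7] turn [0. 0. 0.] yaw0 -121.6 q6 -1.32 q1 -0.30
switch [[309.79762792 264.11428012]] tip [[314.38845229 285.049999  ]]
```

View pics/w3.png

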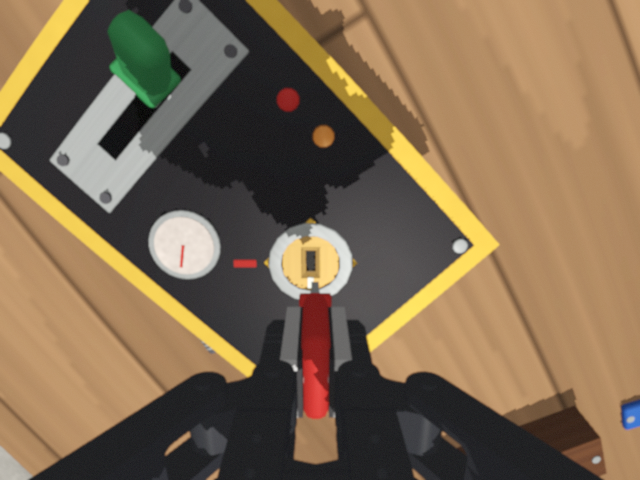

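The wrist view shows the red key held in line with the tool. Its blade tip is just visible at (314,286), below the plug at (311,262). The keyway is vertical in the image, so it lines up with the key.

```bash
cat > p.py <<'E'
from h import *
w=cam("wrist");s=robot.get_state()
h=cv2.cvtColor(w["img"],cv2.COLOR_BGR2HSV)
r=cv2.inRange(h,(0,0,110),(180,60,255));r[:215]=0;r[303:]=0;r[:,:262]=0;r[:,360:]=0
y,x=np.nonzero(r);k=y<285
hull=cv2.convexHull(np.c_[x,y][k].astype(np.int32));e=cv2.fitEllipse(hull);print("ring",np.round(e[0],1),np.round(e[1],1))
m=cv2.inRange(h,(12,90,150),(28,220,255));m[:230]=0;m[300:]=0;m[:,:270]=0;m[:,350:]=0
cc=max(cv2.findContours(m,0,2)[0],key=cv2.contourArea);b=cv2.fitEllipse(cv2.convexHull(cc));print("brass",np.round(b[0],1),np.round(b[1],1))
d=cv2.inRange(h,(0,0,0),(180,255,140));d[:245]=0;d[282:]=0;d[:,:298]=0;d[:,326:]=0
print("key dark",blobs(d,15))
for nm,uv,z in(("ring",e[0],.117),("brass",b[0],.115)):print(nm,onz(w,uv,z).round(4))
print(s["tcp_pos"])
cv2.imwrite("pics/w3c.png",cv2.resize(w["img"][215:345,250:380],None,fx=5,fy=5,interpolation=2)[:600])
E
python3 p.py
```

```text
ring [311.  261.8] [77.9 84.6]
brass [310.7 262.4] [52.8 56.9]
key dark [([311.0, 260.5], [307, 251, 9, 20, 180])]
ring [ 0.5171 -0.0933  0.117 ]
brass [ 0.5179 -0.0924  0.115 ]
[ 0.51595045 -0.09186229  0.18275889]
```

View pics/w3c.png

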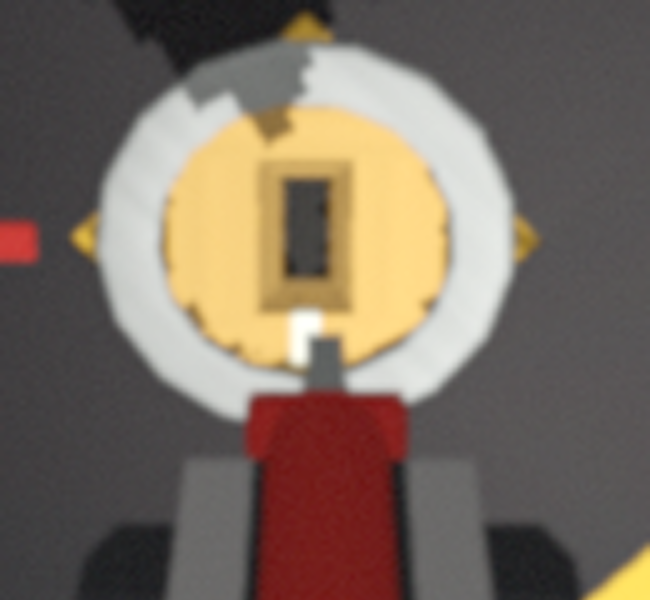

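```bash
python3 - <<'E'
from h import *
w=cam("wrist");s=robot.get_state();R=Ro.from_rotvec(s["tcp_rot"]).as_matrix();t=np.array(s["tcp_pos"])
for v in((.011,0,.0096),(.011,0,.0056),(.005,0,.0326),(.016,0,-.0004)):print(v,proj(w,[t+R@v])[0].round(1))
plan((.518,-.092,.158),1.019+np.pi,s)
E
```

```text
(0.011, 0, 0.0096) [314.  289.4]
(0.011, 0, 0.0056) [314.  293.8]
(0.005, 0, 0.0326) [314.2 279.6]
(0.016, 0, -0.0004) [314.  288.8]
shift [-1.  -1.7 24.8] turn [-0.  0.  0.] yaw0 -121.6 q6 -1.32 q1 -0.30
```

>>> drive_tool(motion=[[0.5,-2,0,0,0,0],[0.5,-2,12,0,0,0],[0.5,-2,24,0,0,0],[0.5,-2,24,0,0,0],[0.5,-2,24,0,0,0]])

```text
clock: 12.4
tcp_pos: [0.5172, -0.0942, 0.1584]
tcp_rot: [1.531, -2.743, -0.0]
ft_force: [0.2, 0.1, 0.1]
gripper_width: 0.096
```

```bash
python3 - <<'E'
from h import *
w=cam("wrist");s=robot.get_state();print(s["tcp_pos"],s["ft_force"])
plan((.518,-.092,.158),1.019+np.pi,s)
cv2.imwrite("pics/w4c.png",cv2.resize(w["img"][205:335,250:380],None,fx=5,fy=5,interpolation=2)[:600])
R=Ro.from_rotvec(s["tcp_rot"]).as_matrix();t=np.array(s["tcp_pos"])
for v in((.011,0,.0096),(.011,0,.0056),(.005,0,.0326),(.003,0,.0376)):print(v,proj(w,[t+R@v])[0].round(1))
print(proj(w,[(.518,-.092,.115)]))
E
```

```text
[ 0.51749056 -0.09430951  0.15869307] [-0.77893193 -0.96184714 -0.70718732]
shift [-2.2  0.8  0.7] turn [-0. -0. -0.] yaw0 -121.7 q6 -1.32 q1 -0.30
(0.011, 0, 0.0096) [313.6 290.1]
(0.011, 0, 0.0056) [313.6 294.5]
(0.005, 0, 0.0326) [313.8 280.2]
(0.003, 0, 0.0376) [313.8 279.8]
[[315.44425467 284.42871887]]
```

View pics/w4c.png

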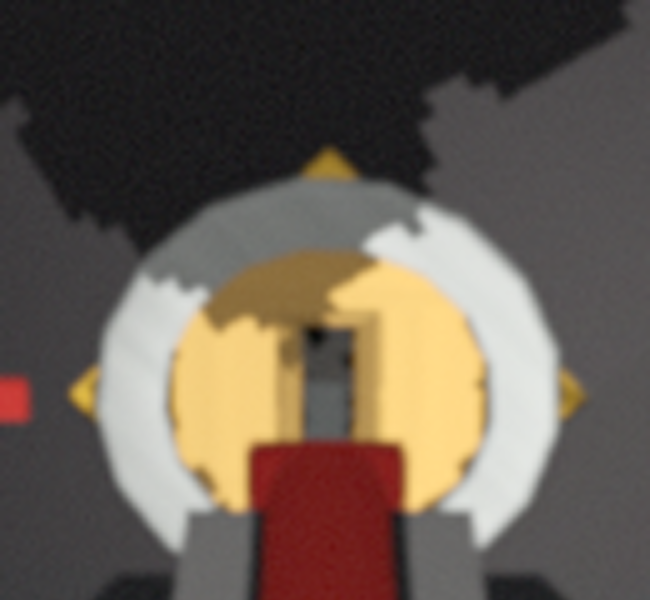

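The blade, at crop (325,400), sits over the keyway at (328,380), and the plug's markers are at row 393. The offset is within 1 mm, so I lower the key into the funnel.

>>> drive_tool(motion=[[-0.4,0.4,0,0,0,0],[-0.4,0.4,5,0,0,0],[-0.4,0.4,10,0,0,0],[-0.4,0.4,14,0,0,0],[-0.4,0.4,14,0,0,0]])

```text
clock: 13.08
tcp_pos: [0.5171, -0.0936, 0.1441]
tcp_rot: [1.531, -2.743, -0.001]
ft_force: [1.6, 0.0, 0.3]
gripper_width: 0.099
```

>>> drive_tool(motion=[[0,0,2,0,0,5.7],[0,0,3.5,0,0,-5.7],[0,0,5,0,0,5.7],[0,0,6.5,0,0,-5.7],[0,0,8,0,0,5.7],[0,0,9.5,0,0,-5.7],[0,0,10,0,0,0],[0,0,10,0,0,0]])

```text
clock: 14.08
tcp_pos: [0.5172, -0.0939, 0.1348]
tcp_rot: [1.532, -2.742, 0.001]
ft_force: [-1.4, -0.4, 0.6]
gripper_width: 0.095
```

>>> drive_tool(motion=[[0,0,1.5,0,0,5.7],[0,0,3,0,0,-5.7],[0,0,4.5,0,0,5.7],[0,0,6,0,0,-5.7],[0,0,7.5,0,0,5.7],[0,0,9,0,0,-5.7],[0,0,9.5,0,0,0],[0,0,9.5,0,0,0]])

```text
clock: 15.08
tcp_pos: [0.5176, -0.0936, 0.1254]
tcp_rot: [-1.534, 2.741, -0.0]
ft_force: [0.0, 0.9, 1.9]
gripper_width: 0.094
```

```bash
python3 - <<'E'
from h import *
s=robot.get_state();print(s["tcp_pos"],s["ft_force"],s["torque"])
b,w=cam("side"),cam("wrist");cv2.imwrite("pics/s5.png",cv2.resize(b["img"][170:250,290:400],None,fx=6,fy=6,interpolation=2))
cv2.imwrite("pics/w5.png",w["img"])
E
```

```text
[ 0.51756417 -0.09356824  0.12540765] [0.01645011 0.8982636  1.9058584 ] [ 0.22426643  0.03663217 -0.0034758 ]
```

>>> drive_tool(motion=[[0,0,1,0,0,5.7],[0,0,1.5,0,0,-5.7],[0,0,2,0,0,5.7],[0,0,2,0,0,0],[0,0,2,0,0,0]])

```text
clock: 15.8
tcp_pos: [0.5178, -0.0937, 0.1251]
tcp_rot: [-1.534, 2.74, -0.002]
ft_force: [-3.3, 2.1, 13.5]
gripper_width: 0.097
```

>>> drive_tool(motion=[[0,0,1,0,0,5.7],[0,0,2,0,0,-5.7],[0,0,2.5,0,0,5.7],[0,0,2.5,0,0,0],[0,0,2.5,0,0,0]])

```text
clock: 16.42
tcp_pos: [0.5179, -0.0937, 0.1248]
tcp_rot: [-1.534, 2.739, -0.004]
ft_force: [-8.6, 3.8, 28.6]
gripper_width: 0.099
```

>>> drive_tool(motion=[[0,0,-2.5,0,0,0],[0,0,-2.5,0,0,0]])

```text
clock: 16.68
tcp_pos: [0.5178, -0.0937, 0.125]
tcp_rot: [-1.533, 2.74, -0.002]
ft_force: [-4.5, 1.5, 12.4]
gripper_width: 0.099
```

```bash
python3 - <<'E'
from h import *
s=robot.get_state();print(s["tcp_pos"],s["ft_force"],s["torque"])
a,b,w=cam("scene"),cam("side"),cam("wrist")
f=lambda c,y0,y1,x0,x1,k:cv2.resize(c["img"][y0:y1,x0:x1],None,fx=k,fy=k,interpolation=2)
cv2.imwrite("pics/k5.png",np.hstack([f(w,250,380,260,370,4.6)[:598],f(b,190,250,320,365,9.967)[:598,:290]]))
for c,n in((a,"scene"),(b,"side")):print(n,[x for x in blobs(mask(c["img"],"red")) if 180<x[0][0]<360 and x[0][1]<300],blobs(mask(c["img"],"green")))
print("bow mid if home: side",proj(b,[(.518,-.0925,.141)]),"scene",proj(a,[(.518,-.0925,.141)]))
E
```

```text
[ 0.51777612 -0.09368456  0.12504863] [-4.54124726  1.46609408 12.40890914] [0.43082683 0.80780649 0.05347706]
scene [([273.7, 245.2], [272, 240, 4, 14, 38]), ([221.1, 261.0], [219, 259, 6, 5, 26]), ([267.2, 272.0], [266, 269, 4, 7, 24])] [([206.5, 273.2], [198, 263, 20, 23, 248])]
side [([338.6, 210.0], [336, 198, 11, 22, 94])] []
bow mid if home: side [[342.37406347 207.21249308]] scene [[266.20800634 247.70952168]]
```

View pics/k5.png

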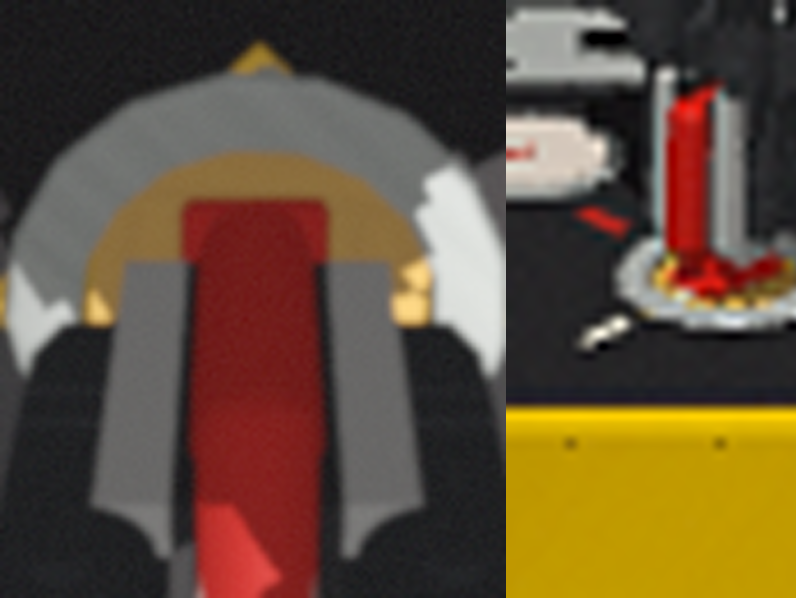

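The collar is seated on the plug face inside the ring in both views, and the height stopped falling as the force rose to 28 N, so the key is home. I now turn it clockwise about the key axis.

>>> drive_tool(motion=[[0.1,0.3,0,0,0,10],[0.1,0.6,0,0,0,20],[0.1,0.9,0,0,0,30],[0.1,1.2,0,0,0,40],[0,1.4,0,0,0,50],[-0.2,1.7,0,0,0,60],[-0.4,1.9,0,0,0,70],[-0.5,2,0,0,0,75]], grip_force=90)

```text
clock: 17.82
tcp_pos: [0.5178, -0.093, 0.1251]
tcp_rot: [0.457, 3.104, -0.002]
ft_force: [-0.2, 0.2, 10.1]
gripper_width: 0.092
```

>>> drive_tool(motion=[[0,0.2,0,0,0,8],[0.1,0.5,0,0,0,16],[0.1,0.7,0,0,0,25],[0.1,0.7,0,0,0,25],[0.1,0.7,0,0,0,25]])

```text
clock: 18.45
tcp_pos: [0.5179, -0.0929, 0.1251]
tcp_rot: [1.113, 2.932, -0.002]
ft_force: [-0.2, -1.0, 10.3]
gripper_width: 0.092
```

```bash
python3 - <<'E'
from h import *
s=robot.get_state();print(s["tcp_pos"],s["ft_force"],s["torque"],s["gripper_width"]);plan((.518,-.092,.125),None,s)
w=cam("wrist");cv2.imwrite("pics/w6.png",w["img"])
E
```

```text
[ 0.51789791 -0.0928669   0.12514444] [-0.19147309 -1.03486833 10.25799312] [-0.33955038  0.11009884  0.0911444 ] 0.09181143717601371
shift [0.5 0.7 0.1] turn [0.  0.3 0. ] yaw0 138.4 q6 0.43 q1 -0.30
```

View pics/w6.png

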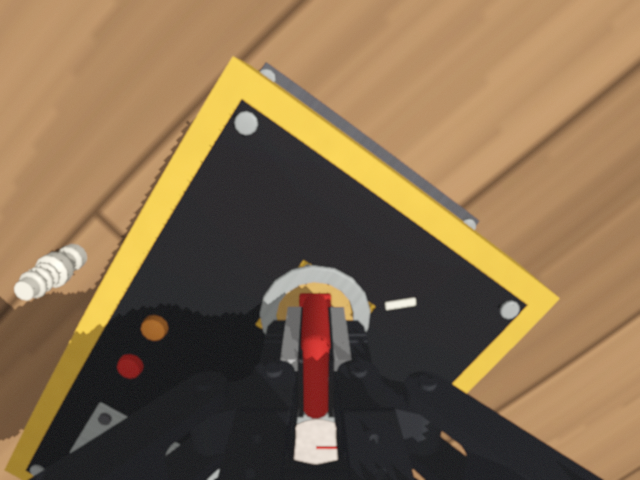

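The console view is turned 100° and the key still stands in the ring, gripped. I add a few degrees to confirm the stop by torque.

>>> drive_tool(motion=[[0,0.2,0,0,0,5],[0,0.2,0,0,0,5],[0,0.2,0,0,0,5]])

```text
clock: 18.88
tcp_pos: [0.5179, -0.0928, 0.1251]
tcp_rot: [1.24, 2.881, -0.002]
ft_force: [-0.8, -1.7, 9.5]
gripper_width: 0.091
```

```bash
python3 - <<'E'
from h import *
for i in range(3):
    s=robot.get_state();cam("scene");print(s["tcp_pos"],s["ft_force"].__class__ and np.round(s["ft_force"],1),np.round(s["torque"],3),np.degrees(yawx(Ro.from_rotvec(s["tcp_rot"]).as_matrix())))
E
```

```text
[ 0.51787963 -0.09283075  0.12512605] [-0.8 -1.7  9.5] [-0.32   0.215  0.14 ] 133.43438571311466
[ 0.51790624 -0.09283509  0.12513735] [-1.1 -1.9  9.4] [-0.385  0.158  0.16 ] 133.43636030267024
[ 0.5179053  -0.09284723  0.12515027] [-1.4 -1.9  9.1] [-0.364  0.124  0.142] 133.43648935603127
```

>>> drive_tool(motion=[[0,0.1,0,0,0,3],[0,0.1,0,0,0,3],[0,0.1,0,0,0,3]])

```text
clock: 19.4
tcp_pos: [0.5179, -0.0928, 0.1251]
tcp_rot: [1.314, 2.848, -0.003]
ft_force: [-1.5, -2.3, 9.5]
gripper_width: 0.093
```

```bash
python3 - <<'E'
from h import *
for i in range(3):
    s=robot.get_state();w=cam("wrist");print(np.round(s["tcp_pos"],4),np.round(s["ft_force"],1),np.round(s["torque"],3),np.degrees(yawx(Ro.from_rotvec(s["tcp_rot"]).as_matrix())),s["gripper_width"])
a=cam("scene");print(blobs(mask(a["img"],"green")))
cv2.imwrite("pics/w7.png",np.hstack([cv2.resize(w["img"][250:380,250:380],None,fx=4,fy=4,interpolation=2),cv2.resize(a["img"][225:290,235:300],None,fx=4,fy=8,interpolation=2)]))
E
```

```text
[ 0.5179 -0.0928  0.1251] [-1.5 -2.3  9.5] [-0.363  0.149  0.282] 130.45710111258447 0.09315440905396109
[ 0.5179 -0.0928  0.1251] [-1.  -2.1  9.3] [-0.502  0.244  0.289] 130.45795476007052 0.09374017510377905
[ 0.5179 -0.0928  0.1251] [-0.7 -1.3 10. ] [-0.465  0.175  0.283] 130.45606589667506 0.08917892375917658
[([206.4, 273.1], [198, 263, 20, 23, 249])]
```

View pics/w7.png

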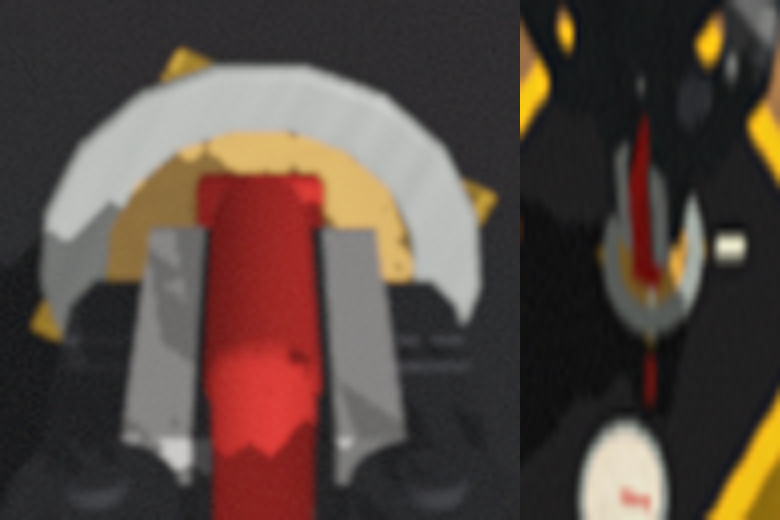

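Three more degrees doubled the torque from 0.14 to 0.28 N m, so the plug is at its stop. In the scene crop the white plug mark points at the red "start" mark. The collar is still seated and the lever is at idle.

```bash
python3 -c "
from station import robot
print(robot.hand_in());print(robot.get_state()['clock'])"
```

```text
the job is handed in; nothing more can be done
None
the job is handed in; nothing more can be done
```

The job is done and handed in at about 20 s on the clock. The interface reports no verdict, so what follows rests on my own checks.

- **Throttle:** I pushed the lever until the tool stopped moving and the force rose to about 18 N. After letting go, the green grip was back on its starting pixels in both the scene and side views. The last scene picture still showed it there.
- **Key:** I took the red key from the block and wiggled it into the switch. It stopped at the expected height (tool at 0.125 m) with the downward force rising to 28 N. The wrist and side pictures showed the collar sitting on the plug face.
- **Start:** I turned the key 108° clockwise, which covers the quarter turn plus the play. The last 3° raised the torque from 0.14 to 0.28 N m, so the plug is at its stop, and its white mark points at the red one. The key is still gripped, with the grip set to 90 N and about 10 N pressing down.

Three things did not go exactly to plan:
- **Key position in the grip:** The key sat about 1.5 mm off the tool centre. I corrected for this from the close-up pictures and turned about the key's own axis.
- **Yaw slip at the pick:** I turned the wrong way by about 1.7° when gripping, and corrected it before lifting.
- **Black key and small parts:** I did not measure these again at the end, but the arm kept clear of them.

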